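# Pack the fibre-splicing kit into its tool tray

## Robot

A 7-joint arm with a two-finger parallel gripper is mounted at the origin on the work surface. World frame = base frame: x ahead of the robot, y to its left, z up, the work surface at z = 0. Lengths are in mm, angles in rad, forces in N, time in s.
With the tool pointing down it reaches from about 400 to 875 mm from the base axis. Payload 4.4 kg.
Tool frame: the origin (TCP) lies midway between the tips of the shut fingers; the grasp point (between the pads) lies 19 mm behind it (ctrl.grip_point_offset is the distance from the TCP to the grasp point, in mm); z points along the fingers, y is the line along which they close (so a half turn about z gives the same grasp; the last joint's range is limited). The gripper opens to 85 mm and grips with 20 to 120 N. Pads are 22 mm wide; open, the fingers measure 114 mm over their backs; the gripper's body (76 mm by 85 mm) begins 54 mm behind the grasp point. The pads swing forward as they close: fully open they stand 13 mm farther back than shut.
Start: joints at [-1.215, 0.628, 0.038, 1.517, -0.027, 0.996, -0.02], TCP at [266.091, 593.054, 231.313] pointing down, gripper open.
Joint ranges: [-3.06, 3.06], [-0.37, 2.12], [-1.25, 1.32], [0.18, 2.47], [-1.1, 4.24], [0.23, 1.98], [-2.94, 2.94]. Speed limits (rad/s): [2.57, 2.57, 3.14, 3.14, 3.14, 3.14, 3.14].

## Interface

Orientations are given as [roll, pitch, yaw] about the fixed x, y, z axes, in that order (R = Rz(yaw) Ry(pitch) Rx(roll)).
In Python, from cell import ctrl, get_image, calibration gives the robot as it stands (ctrl), with the cameras as plain functions.
- The arm moves only by the shell command python3 nudge.py, which reads ROWS from standard input. ROWS is a JSON object with one list for each field, all of the same length, 1 to 12, a row being the entries at one place: sx, sy, sz (the shift in mm), ax, ay, az (a rotation vector in rad), jaw (the finger opening in mm); each row shifts and turns the commanded pose from where the row before left it, along the tool's axes as they then stand; what a row does not reach is not made up. A row lasts 1/10 s, in which the tool goes at most 50 mm and 0.15 rad, less where a joint would pass 70% of its speed; a pose out of reach is approached as far as the arm can. The fingers move at their own pace and stop on an object; the grip force is fixed at half the most. Time passes only in rows, so rows that do not move let the fingers close. It prints the time, the measured TCP pose, the force, the opening and the grip force at its end. Input that does not fit is refused with a message, and nothing moves.
- ctrl.read_state(): the state, without advancing time (a new reading comes with each control period).
- get_image(name): name is "side" or "top"; returns the picture (384x512x3 uint8, blue, green, red); there is no depth.
- calibration(name): a dict with "fx", "fy", "cx", "cy" (pixels), "k1" (the pictures are not rectified: a ray, as slopes to the right and down, at radius r is drawn at 1 + k1 r^2 times it, then the intrinsics apply), "rvec" (rotation vector, rad) and "tvec" (3), from world to camera coordinates, as OpenCV has them. Camera axes: x right, y down, z forward; pixel columns grow to the right and rows downward; lengths in mm; the calibration is good to about 2 mm. A picture is of the moment at which its call begins. calibration takes no time and is no camera call.
- ctrl.finish_job(): hands the job in; it is judged then, once.
The state is a dict: "clock": time; "qpos": joint angles; "qd": joint speeds; "tau": joint torques, N m; "eef_pos": TCP position; "tool_rot": TCP orientation; "force": force on the tool from outside, world axes, zero at the start; "torque": the same for the moment, N m; "width": finger opening in mm; "gripper_force": force on a finger pad.
Only numpy, scipy, OpenCV 4.12 (cv2) and the standard library are available. Lean on these libraries where they do the work, as an engineer would, in place of code of your own. Each camera call takes 0.05 s, during which the arm holds its last target. There are 200 camera calls.

## Task

The splicing is finished, so pack the kit away: put the cleaver, the spare battery, the pump bottle and the scrap-fibre jar each upright in the tray pocket cut to its shape and size, resting fully down on the pocket's floor, the two box-shaped ones with their long side along the pocket's long side. Lower each one in rather than letting it drop, and leave the two pairs of pliers lying where they are.

Things in the scene. Friction and masses are not known exactly. Their poses are not given: they have to be found in the camera images.
- cleaver: Fibre cleaver, closed: a near-square black box 66 mm (x) by 56 mm (y), upright flat sides up to 42 mm, with a smaller dark steel lid in the middle of the top to 52 mm overall; about 0.3 kg. Starts upright on the bench (z = 0). Origin: centre of the underside; x along the 66 mm side, z up. Grip it across the 56 mm width.
- battery: Spare battery pack: a plain grey oblong block 90 mm (x) by 46 mm (y) and 44 mm high with brass contacts on top at the +x end; about 0.36 kg. Starts flat on the bench. Origin: centre of the underside; x along the 90 mm side, z up. Grip it across the 46 mm width.
- bottle: Alcohol pump bottle: round white bottle, 62 mm in diameter with upright sides up to 60 mm, then a shoulder, a black collar 45 mm wide and a clear lid; 100 mm high; about 0.24 kg. Starts upright. Origin: centre of the underside, z up.
- jar: Scrap-fibre jar: small round black tub with a white slotted screw lid, 46 mm in diameter (47 mm over the lid's ribs) and 56 mm high; about 0.11 kg. Starts upright. Origin: centre of the underside, z up.
- cleaver_pocket: Insert with the near-square pocket, 82 mm (x) by 72 mm (y): the cleaver's place. Grey block 120 x 120 x 24 mm fixed in the tool tray (blocks 122 mm apart); pocket 14 mm deep, upright walls, dark flat floor. Origin: centre of the block's underside; pocket centre straight above, its floor at z = +10 mm, block top at +24 mm; x, y along the sides.
- battery_pocket: Insert with the long oblong pocket, 106 mm (x) by 62 mm (y): the battery's place. Grey block 120 x 120 x 24 mm fixed in the tool tray (blocks 122 mm apart); pocket 14 mm deep, upright walls, dark flat floor. Origin: centre of the block's underside; pocket centre straight above, its floor at z = +10 mm, block top at +24 mm; x, y along the sides.
- bottle_pocket: Insert with the larger round pocket, 78 mm in diameter: the pump bottle's place. Grey block 120 x 120 x 24 mm fixed in the tool tray (blocks 122 mm apart); pocket 14 mm deep, upright walls, dark flat floor. Origin: centre of the block's underside; pocket centre straight above, its floor at z = +10 mm, block top at +24 mm; x, y along the sides.
- jar_pocket: Insert with the smaller round pocket, 62 mm in diameter: the scrap jar's place. Grey block 120 x 120 x 24 mm fixed in the tool tray (blocks 122 mm apart); pocket 14 mm deep, upright walls, dark flat floor. Origin: centre of the block's underside; pocket centre straight above, its floor at z = +10 mm, block top at +24 mm; x, y along the sides. All four lie 2 x 2 in a tray, rim 26 mm high.
- stripper: Fibre stripping pliers with yellow handles, lying flat and loose among the kit: 155 mm long (x), 56 mm over the spread handles, 14 mm high. Stays where it is. Origin: on the bench under the middle; x towards the jaws.
- cutters: Side cutters with one red and one blue handle, lying flat and loose beside the kit: 150 mm long (x), 60 mm over the handles, 14 mm high. Stays where it is. Origin: on the bench under the middle; x towards the jaws.

How it is judged:
By the outcome, as a careful person would: the job done as asked, in the order asked, and still so for the second after the job is handed in, with the robot touching nothing.
It also fails if it takes over 120 s, if anything falls off the work surface, if the arm or the gripper's body presses on something with over 40 N, if the wrist force passes 120 N, or if a joint passes its speed limit or range.

## Working session

There is one attempt and no reset: what is moved stays moved. The work goes in short steps, Python scripts to look and compute and a shell command to move; the robot and the scene stay as the last step left them, time stands still between calls to the robot, and variables do not carry over. Pictures are saved under pics/ and viewed, at most 14 in all, crops included, and the job is handed in when it is done.

```bash
ls; mkdir -p pics
python3 - <<'E'
from cell import ctrl, get_image, calibration
import cv2
for n in("top","side"):
    cv2.imwrite(f"pics/{n}0.png",get_image(n)); print(n,calibration(n))
s=ctrl.read_state();print(s, ctrl.grip_point_offset)
E
```

```text
cell.py
nudge.py
pics
top {'fx': 381.3926349091257, 'fy': 381.3926349091257, 'cx': 255.68118434638998, 'cy': 192.15658109519617, 'k1': -0.12866196517398437, 'rvec': array([ 2.16513202, -2.15378871,  0.07381613]), 'tvec': array([ -56.77538806,  554.71770846, 1129.17029033])}
side {'fx': 393.49434782741355, 'fy': 393.49434782741355, 'cx': 258.2636966189501, 'cy': 195.6088436155133, 'k1': 0.017542643672910894, 'rvec': array([ 2.18122173, -0.17222502,  0.11272103]), 'tvec': array([-524.82865533,   26.10250229, 1190.1332853 ])}
{'clock': 0.1, 'qpos': array([-1.21477679,  0.62921639,  0.03842526,  1.51822497, -0.02701633,
        0.99634148, -0.02001062]), 'qd': array([ 0.00092653, -0.00212219,  0.00030133, -0.00500528, -0.0008767 ,
       -0.0005188 , -0.00123168]), 'tau': array([ 2.49653807e-03, -5.64534760e+01,  1.23028904e+00, -1.93975514e+01,
        1.12956448e-02,  5.41889953e-03, -1.39068213e-06]), 'eef_pos': array([265.85595584, 592.54479542, 230.51860318]), 'tool_rot': array([-3.13991932e+00, -1.09511278e-05,  2.71977035e+00]), 'force': array([0.1427336 , 0.39349703, 0.44798017]), 'torque': array([-0.01232857,  0.00543465, -0.00652116]), 'gripper_force': 0.0, 'width': 85.56037391174333} 18.700000000000003
```

View pictures.

Run:
```python
import cv2
for n in("top","side"):
    cv2.imwrite(f"pics/{n}0b.png",cv2.resize(cv2.imread(f"pics/{n}0.png"),(800,600),interpolation=cv2.INTER_CUBIC))
```

```text
(no output)
```

View pics/top0b.png

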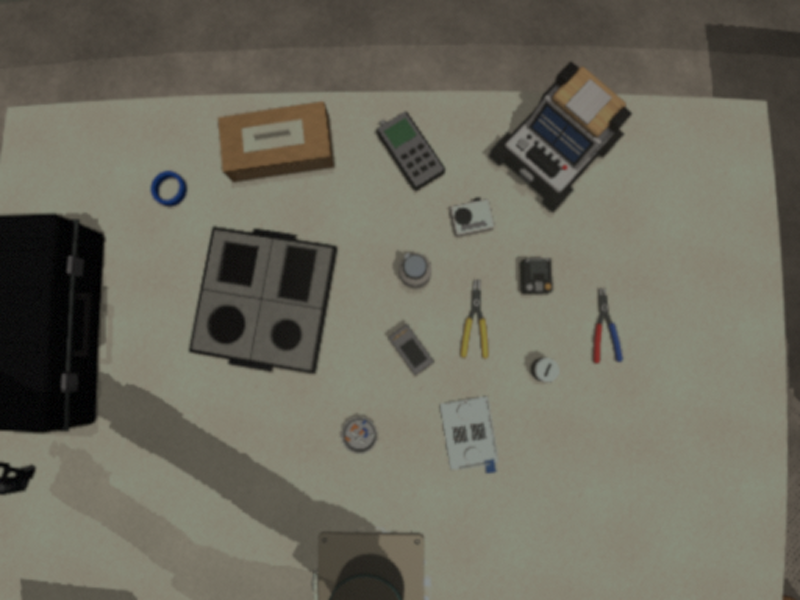

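View pics/side0b.png

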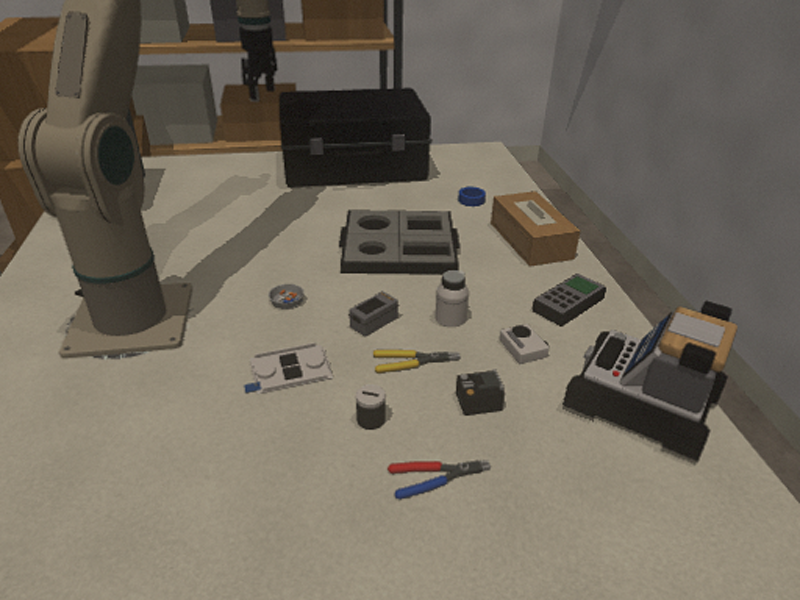

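Run:
```python
import cv2,numpy as np
t=cv2.imread("pics/top0.png");s=cv2.imread("pics/side0.png")
g=lambda i:np.clip(i.astype(float)*1.5,0,255).astype(np.uint8)
cv2.imwrite("pics/c1.png",g(cv2.resize(t[150:250,240:400],None,fx=5,fy=5,interpolation=cv2.INTER_CUBIC)))
cv2.imwrite("pics/c2.png",g(cv2.resize(t[140:245,115:225],None,fx=5,fy=5,interpolation=cv2.INTER_CUBIC)))
cv2.imwrite("pics/c3.png",g(cv2.resize(s[165:280,215:335],None,fx=5,fy=5,interpolation=cv2.INTER_CUBIC)))
```

```text
(no output)
```

View pics/c1.png

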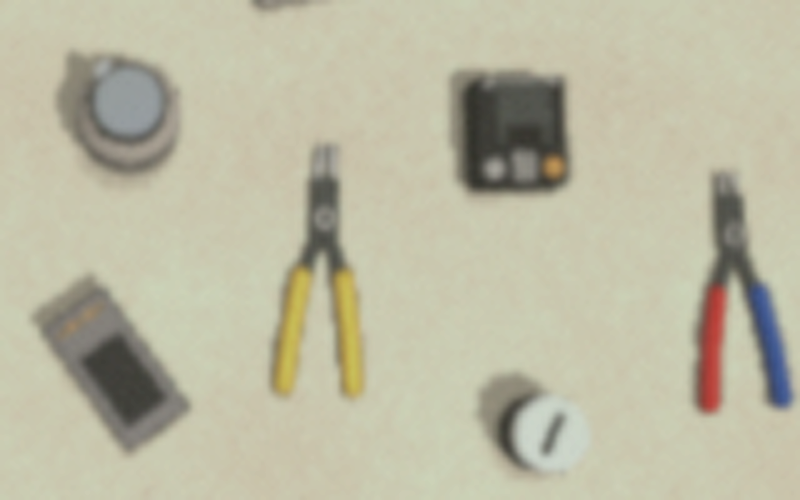

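View pics/c2.png

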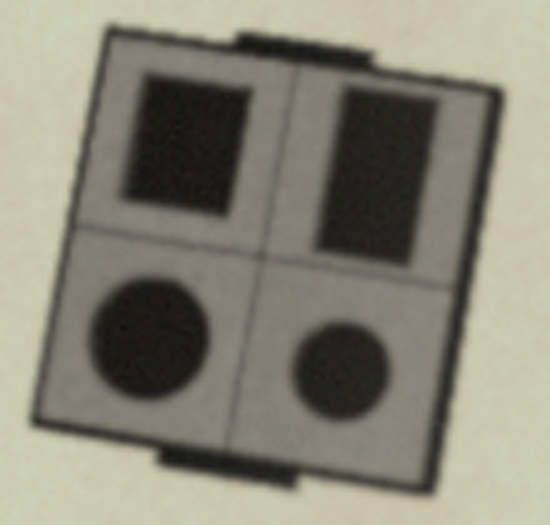

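View pics/c3.png

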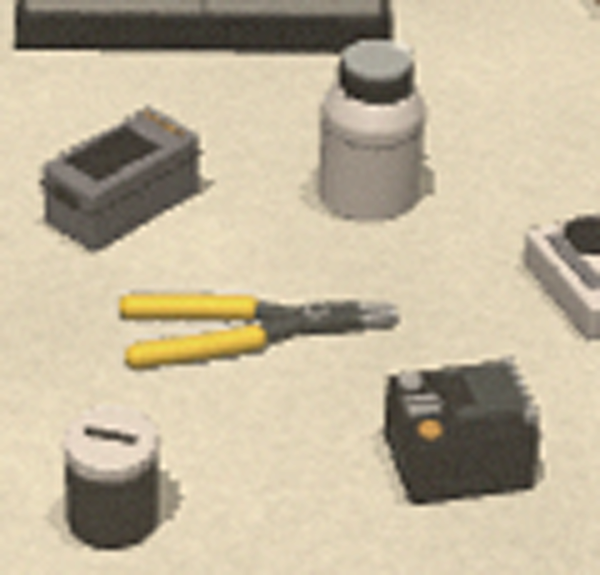

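```bash
cat > h.py <<'E'
import numpy as np,cv2
from scipy.optimize import least_squares
from cell import ctrl, get_image, calibration
C={n:calibration(n) for n in("top","side")}
def proj(n,P):
    c=C[n];K=np.array([[c["fx"],0,c["cx"]],[0,c["fy"],c["cy"]],[0,0,1]])
    return cv2.projectPoints(np.asarray(P,float).reshape(-1,3),c["rvec"],c["tvec"],K,np.array([c["k1"],0,0,0]))[0][:,0]
CR=dict(c1=("top",240,150),c2=("top",115,140),c3=("side",215,165))
def raw(cr,p): n,x,y=CR[cr];return n,np.array([x+(p[0]+.5)/5-.5,y+(p[1]+.5)/5-.5])
def world(p,q):
    c,s=np.cos(p[2]),np.sin(p[2]);return [p[0]+c*q[0]-s*q[1],p[1]+s*q[0]+c*q[1],q[2]+(p[3] if len(p)>3 else 0)]
def fit(name,obs,p0):
    # obs: (crop,px,py, local xyz)
    def res(p): return np.concatenate([proj(raw(o[0],o[1:3])[0],world(p,o[3]))[0]-raw(o[0],o[1:3])[1] for o in obs])
    r=least_squares(res,p0,loss="soft_l1",x_scale=[50,50,.5,10][:len(p0)]);print(name,r.x.round(3));print(res(r.x).reshape(-1,2).round(1).tolist());return r.x
E
python3 - <<'E'
from h import *
fit("bat",[("c1",130,453,(-45,23,44)),("c1",189,405,(-45,-23,44)),("c1",38,318,(45,23,0)),("c1",92,277,(45,-23,0)),
 ("c3",44,185,(-45,23,44)),("c3",95,212,(-45,-23,44)),("c3",200,150,(45,-23,44)),("c3",148,108,(45,23,44)),("c3",95,250,(-45,-23,0)),("c3",200,185,(45,-23,0))],[500,-20,.5])
fit("clv",[("c1",468,188,(-33,28,42)),("c1",566,187,(-33,-28,42)),("c1",470,78,(33,28,42)),("c1",563,78,(33,-28,42)),
 ("c3",388,380,(-33,28,42)),("c3",418,503,(-33,-28,0)),("c3",537,488,(33,-28,0))],[600,-200,0])
fit("jar",[("c1",547,432,(0,0,56)),("c3",112,438,(0,0,56))],[450,-200,0])
fit("bot",[("c1",129,101,(0,0,100)),("c3",377,62,(0,0,100))],[600,0,0])
o=[]
for cx,cy,hx,hy,pts in[(61,61,41,36,[(145,76),(252,88),(230,216),(122,198)]),(61,-61,53,31,[(345,88),(438,98),(409,265),(316,248)])]:
    for (a,b),p in zip([(1,1),(1,-1),(-1,-1),(-1,1)],pts): o.append(("c2",*p,(cx+a*hx,cy+b*hy,24)))
o+=[("c2",150,338,(-61,61,24)),("c2",341,371,(-61,-61,24)),("c2",263,257,(0,0,24))]
fit("tray top only z0",o,[550,300,-.1])
# side clicks: 800x600 upscale
CR["v"]=("side",0,0)
s=[("v",374,223,(-61,61,24)),("v",371,247,(-61,-61,24)),("v",400,233,(0,0,24))]
s=[("v",*(np.array(x[1:3])*.64*5),x[3]) for x in s]
fit("tray both",o+s,[550,300,-.1,3])
E
```

```text
bat [461.529 -74.325   0.66 ]
[[-0.3, -0.3], [0.3, -0.2], [0.3, 3.0], [1.4, 2.1], [-0.5, -4.5], [0.2, -3.5], [0.6, -3.8], [0.1, -1.3], [0.5, 1.0], [0.4, 0.9]]
clv [ 6.04499e+02 -3.16988e+02  3.00000e-02]
[[1.3, -0.5], [0.3, -0.7], [-0.1, -0.3], [-0.2, -0.7], [-0.4, -2.1], [-1.6, 0.4], [-0.5, 0.1]]
jar [ 423.766 -330.684    0.   ]
[[0.7, 0.2], [0.1, -1.0]]
bot [611.289 -84.16    0.   ]
[[0.3, 0.2], [0.2, -1.0]]
tray top only z0 [ 5.58188e+02  2.18265e+02 -1.54000e-01]
[[-0.2, -0.9], [0.4, 0.1], [-0.0, 0.4], [-0.6, 0.4], [-0.3, -1.0], [0.6, -0.1], [0.4, 0.4], [-0.7, 0.6], [0.1, -0.0], [0.2, -0.2], [0.0, -0.2]]
tray both [ 5.57524e+02  2.17233e+02 -1.56000e-01  4.39000e+00]
[[-0.3, -1.0], [0.4, 0.0], [-0.1, 0.4], [-0.7, 0.4], [-0.3, -1.1], [0.7, -0.0], [0.5, 0.5], [-0.7, 0.7], [-0.1, 0.1], [0.2, 0.0], [-0.0, -0.1], [0.1, -0.7], [1.0, 0.2], [-0.2, 0.9]]
```

```bash
cat >> h.py <<'E'
def box(l,w,h): return [(a*l/2,b*w/2,z) for z in(0,h) for a,b in((1,1),(1,-1),(-1,-1),(-1,1))]
def cyl(d,z): return [(d/2*np.cos(t),d/2*np.sin(t),z) for t in np.linspace(0,6.283,24,endpoint=False)]
def draw(img,n,x0,y0,f,p,q,col):
    P=[(np.round(((u-[x0,y0])+.5)*f-.5)).astype(np.int32) for u in proj(n,[world(p,k) for k in q])]
    if len(P)==8:
        L=[(i,(i+1)%4) for i in range(4)]+[(4+i,4+(i+1)%4) for i in range(4)]+[(i,i+4) for i in range(4)]
    else: L=[(i,(i+1)%len(P)) for i in range(len(P))]
    for a,b in L: cv2.line(img,tuple(map(int,P[a])),tuple(map(int,P[b])),col,1)
E
cat > ov.py <<'E'
from h import *
def ov(t,s,poses,out):
    B,Cc=[],[]
    out_i=[]
    for n,im,(x0,y0,w,h) in(("top",t,(238,155,130,90)),("side",s,(215,180,130,90))):
        a=np.clip(cv2.resize(im[y0:y0+h,x0:x0+w],None,fx=6,fy=6,interpolation=cv2.INTER_CUBIC).astype(float)*1.6,0,255).astype(np.uint8)
        for k,p in poses.items():
            qs={"bat":[box(90,46,44)],"clv":[box(66,56,42)],"jar":[cyl(46,0),cyl(47,56)],"bot":[cyl(62,0),cyl(62,60),cyl(45,100)]}[k]
            for q in qs: draw(a,n,x0,y0,6,p,q,(0,0,255))
        out_i.append(a)
    cv2.imwrite(out[0],out_i[0]);cv2.imwrite(out[1],out_i[1])
E
python3 - <<'E'
from ov import *
b=fit("bat",[("c1",130,453,(-45,23,44)),("c1",189,405,(-45,-23,44)),("c3",95,250,(-45,-23,0)),("c3",200,185,(45,-23,0))],[461,-74,.5])
ov(cv2.imread("pics/top0.png"),cv2.imread("pics/side0.png"),dict(bat=b,clv=[604.5,-317,.03],jar=[423.8,-330.7,0],bot=[611.3,-84.2,0]),["pics/o1.png","pics/o2.png"])
E
```

```text
bat [460.061 -72.487   0.687]
[[-0.4, 0.1], [-0.1, -0.1], [0.4, 0.7], [-0.3, 0.4]]
```

View pics/o1.png

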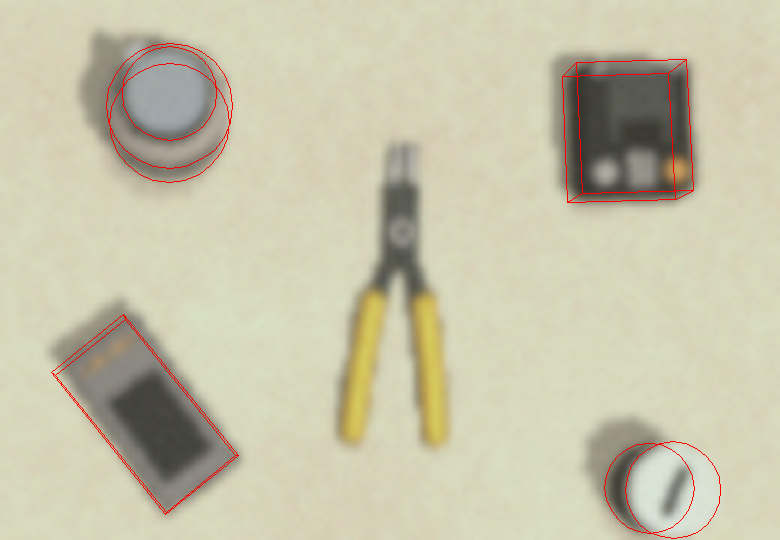

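View pics/o2.png

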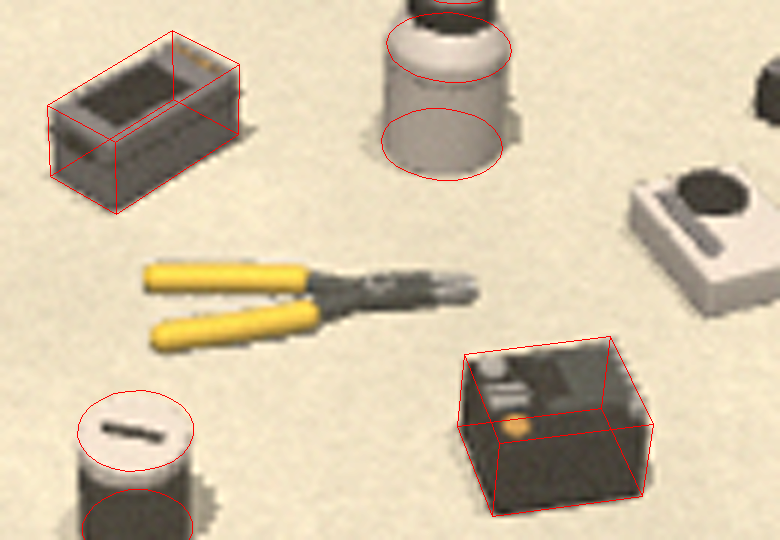

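```bash
cat > go.py <<'E'
import sys,numpy as np
from scipy.spatial.transform import Rotation as R
from cell import ctrl, get_image, calibration
x,y,z,yaw=map(float,sys.argv[1:5]);s=ctrl.read_state()
r=R.from_euler("xyz",s["tool_rot"]);g=R.from_euler("xyz",[np.pi,0,yaw])
d=np.array([x,y,z])-s["eef_pos"]
print("t",round(float(s["clock"]),1),"pos",s["eef_pos"].round(1),"rot",s["tool_rot"].round(3),"q",s["qpos"].round(2))
print("shift(before turn)",r.inv().apply(d).round(1),"shift(after turn)",g.inv().apply(d).round(1),"turn",(r.inv()*g).as_rotvec().round(3))
E
python3 - <<'E'
import numpy as np
c,s=np.cos(-.155),np.sin(-.155)
for n,a,b in(("clv",61,61),("bat",61,-61),("bot",-61,61),("jar",-61,-61)): print(n,round(557.8+c*a-s*b,1),round(217.7+s*a+c*b,1))
E
echo '{"sx":[-31,-31,-31,-31,-31,-31,-31,-31,-31,-31,-31],"sy":[-31.4,-31.4,-31.4,-31.4,-31.4,-31.4,-31.4,-31.4,-31.4,-31.4,-31.4],"sz":[0,0,0,0,0,0,0,0,0,0,0],"ax":[0,0,0,0,0,0,0,0,0,0,0],"ay":[0,0,0,0,0,0,0,0,0,0,0],"az":[0,0,0,0,0,0,0,0,0,0,0],"jaw":[85,85,85,85,85,85,85,85,85,85,85]}' | python3 nudge.py
python3 go.py 604.5 -317 100 0.03
```

```text
clv 627.5 268.6
bat 608.7 148.0
bot 506.9 287.4
jar 488.1 166.8
clock: 1.2
eef_pos: [436.0, 136.6, 231.2]
tool_rot: [-3.142, -0.0, 2.72]
force: [0.6, 0.8, 0.1]
width: 85.0
gripper_force: 0.0
t 1.2 pos [436.  136.6 231.2] rot [-3.142 -0.     2.72 ] q [-0.42  0.36  0.08  2.03 -0.04  0.75  0.83]
shift(before turn) [-339.4 -344.9  131.2] shift(after turn) [154.8 458.4 131.2] turn [-0.    0.    2.69]
```

```bash
echo '{"sx":[0,0,0,0,0,0,0,0,0,0,0,0],"sy":[0,0,0,0,0,0,0,0,0,0,0,0],"sz":[0,0,0,0,0,0,0,0,0,0,0,0],"ax":[0,0,0,0,0,0,0,0,0,0,0,0],"ay":[0,0,0,0,0,0,0,0,0,0,0,0],"az":[0.15,0.15,0.15,0.15,0.15,0.15,0.15,0.15,0.15,0.14,0.15,0.15],"jaw":[85,85,85,85,85,85,85,85,85,85,85,85]}' | python3 nudge.py >/dev/null
echo '{"sx":[0,0,0,0,0,0],"sy":[0,0,0,0,0,0],"sz":[0,0,0,0,0,0],"ax":[0,0,0,0,0,0],"ay":[0,0,0,0,0,0],"az":[0.15,0.15,0.15,0.15,0.15,0.15],"jaw":[85,85,85,85,85,85]}' | python3 nudge.py
echo '{"sx":[14,14,14,14,14,14,14,14,14,14,14,0],"sy":[41.7,41.7,41.7,41.7,41.7,41.7,41.7,41.7,41.7,41.7,41.7,0],"sz":[0,0,0,0,0,0,0,0,0,0,0,0],"ax":[0,0,0,0,0,0,0,0,0,0,0,0],"ay":[0,0,0,0,0,0,0,0,0,0,0,0],"az":[0,0,0,0,0,0,0,0,0,0,0,0],"jaw":[85,85,85,85,85,85,85,85,85,85,85,85]}' | python3 nudge.py
python3 go.py 604.5 -317 80 0.03
```

```text
clock: 3.0
eef_pos: [435.5, 138.4, 231.1]
tool_rot: [3.142, 0.001, 0.024]
force: [-0.1, -0.4, -0.3]
width: 85.1
gripper_force: 0.0
clock: 4.2
eef_pos: [602.2, -323.2, 230.7]
tool_rot: [3.136, 0.001, 0.023]
force: [-0.7, -0.6, -0.5]
width: 85.3
gripper_force: 0.0
t 4.2 pos [ 602.2 -323.2  230.7] rot [3.136e+00 1.000e-03 2.300e-02] q [ 0.09  0.77  0.7   1.43 -0.51  1.13 -0.68]
shift(before turn) [  2.5  -7.1 150.6] shift(after turn) [  2.4  -6.1 150.7] turn [ 0.006  0.001 -0.007]
```

```bash
echo '{"sx":[0.8,0.8,0.8,0,0,0],"sy":[-2,-2,-2,0,0,0],"sz":[40,40,40,31,0,0],"ax":[0,0,0,0,0,0],"ay":[0,0,0,0,0,0],"az":[0,0,0,0,0,0],"jaw":[85,85,85,85,85,85]}' | python3 nudge.py
python3 go.py 604.5 -317 14 0.03
```

```text
clock: 4.8
eef_pos: [605.5, -309.3, 80.5]
tool_rot: [-3.142, 0.001, 0.03]
force: [-0.4, 0.3, -0.4]
width: 85.1
gripper_force: 0.0
t 4.8 pos [ 605.5 -309.3   80.5] rot [-3.142e+00  1.000e-03  3.000e-02] q [ 0.11  0.93  0.59  1.55 -0.63  0.86 -0.6 ]
shift(before turn) [-1.2  7.6 66.5] shift(after turn) [-1.2  7.6 66.5] turn [-0.     0.001  0.   ]
```

```bash
echo '{"sx":[-1.2,0,0,0,0,0,0,0],"sy":[7.6,0,0,0,0,0,0,0],"sz":[0,0,20,20,16,10.5,0,0],"ax":[0,0,0,0,0,0,0,0],"ay":[0,0,0,0,0,0,0,0],"az":[0,0,0,0,0,0,0,0],"jaw":[85,85,85,85,85,85,85,85]}' | python3 nudge.py
python3 - <<'E'
from cell import ctrl, get_image, calibration
import cv2,numpy as np
a=get_image("side")[140:290,230:400];b=get_image("top")[120:270,290:420]
f=lambda i:np.clip(cv2.resize(i,None,fx=2.6,fy=2.6,interpolation=cv2.INTER_CUBIC)*1.5,0,255)
cv2.imwrite("pics/g1.png",np.hstack([f(a),f(b)]))
E
```

```text
clock: 5.6
eef_pos: [604.9, -317.6, 14.3]
tool_rot: [3.141, -0.001, 0.03]
force: [0.4, 1.1, -0.9]
width: 85.0
gripper_force: 0.0[ WARN:0@1.743] global loadsave.cpp:1063 imwrite_ Unsupported depth image for selected encoder is fallbacked to CV_8U.
```

View pics/g1.png

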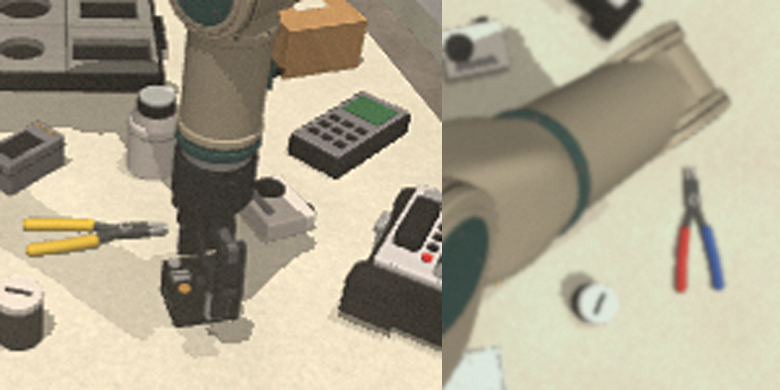

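```bash
python3 - <<'E'
from h import *
p=proj("side",[(605,-365,25),(605,-374,25),(594,-370,25),(616,-370,25),(571,-345,0),(637,-345,0)])
print(((p-[230,140])*2.6).round())
E
echo '{"sx":[0,0,0,0,0,0,0],"sy":[0,0,0,0,0,0,0],"sz":[0,0,0,0,0,0,0],"ax":[0,0,0,0,0,0,0],"ay":[0,0,0,0,0,0,0],"az":[0,0,0,0,0,0,0],"jaw":[0,0,0,0,0,0,0]}' | python3 nudge.py
```

```text
[[213. 318.]
 [216. 325.]
 [204. 323.]
 [226. 321.]
 [172. 326.]
 [237. 319.]]
clock: 6.4
eef_pos: [605.2, -317.8, 14.8]
tool_rot: [3.14, -0.001, 0.03]
force: [-0.0, 0.7, 5.6]
width: 54.8
gripper_force: 66.1
```

```bash
echo '{"sx":[0,0,0,0,0,0,0,0,0],"sy":[0,0,0,0,0,0,0,0,0],"sz":[-10,-25,-35,-35,-35,-30,-15,0,0],"ax":[0,0,0,0,0,0,0,0,0],"ay":[0,0,0,0,0,0,0,0,0],"az":[0,0,0,0,0.09,0.095,0,0,0],"jaw":[0,0,0,0,0,0,0,0,0]}' | python3 nudge.py
python3 go.py 627.5 268.6 60 -0.155
```

```text
clock: 7.3
eef_pos: [604.0, -316.2, 197.3]
tool_rot: [-3.14, 0.002, -0.154]
force: [-0.1, 0.3, -3.2]
width: 54.9
gripper_force: 65.3
t 7.3 pos [ 604.  -316.2  197.3] rot [-3.14e+00  2.00e-03 -1.54e-01] q [ 0.07  0.82  0.73  1.46 -0.58  1.08 -0.81]
shift(before turn) [ -65.9 -581.3  138.3] shift(after turn) [ -67.  -581.4  137.3] turn [-0.002  0.002  0.001]
```

```bash
echo '{"sx":[-2,-4,-4,-4,-4,-4,-4,-4,-4,-4,-4,-4],"sy":[-15,-34,-36,-36,-36,-36,-36,-36,-36,-36,-36,-36],"sz":[0,0,0,0,0,0,0,0,0,0,0,0],"ax":[0,0,0,0,0,0,0,0,0,0,0,0],"ay":[0,0,0,0,0,0,0,0,0,0,0,0],"az":[0,0,0,0,0,0,0,0,0,0,0,0],"jaw":[0,0,0,0,0,0,0,0,0,0,0,0]}' | python3 nudge.py|head -2
echo '{"sx":[-4,-4,-4,-4,-3,-2,0,0,0,0],"sy":[-36,-36,-36,-34,-20,-8,0,0,0,0],"sz":[0,0,0,0,0,0,0,0,0,0],"ax":[0,0,0,0,0,0,0,0,0,0],"ay":[0,0,0,0,0,0,0,0,0,0],"az":[0,0,0,0,0,0,0,0,0,0],"jaw":[0,0,0,0,0,0,0,0,0,0]}' | python3 nudge.py
python3 go.py 627.5 268.6 60 -0.155
```

```text
clock: 8.5
eef_pos: [620.7, 97.0, 197.0]
clock: 9.5
eef_pos: [628.2, 263.5, 199.0]
tool_rot: [3.141, -0.0, -0.158]
force: [0.0, -0.1, -2.2]
width: 55.4
gripper_force: 65.1
t 9.5 pos [628.2 263.5 199. ] rot [ 3.141 -0.    -0.158] q [-0.85  0.84  0.8   1.47 -0.64  1.11 -1.65]
shift(before turn) [ -1.5  -5.  139. ] shift(after turn) [ -1.5  -5.  139. ] turn [ 0.    -0.    -0.003]
```

```bash
echo '{"sx":[-1.5,0,0,0,0,0,0,0],"sy":[-5,0,0,0,0,0,0,0],"sz":[10,30,40,35,20,14,0,0],"ax":[0,0,0,0,0,0,0,0],"ay":[0,0,0,0,0,0,0,0],"az":[0,0,0,0,0,0,0,0],"jaw":[0,0,0,0,0,0,0,0]}' | python3 nudge.py
python3 - <<'E'
from h import *
s=get_image("side")[90:200,190:330]
x0,y0,f=190,90,5
a=np.clip(cv2.resize(s,None,fx=f,fy=f,interpolation=cv2.INTER_CUBIC)*1.5,0,255).astype(np.uint8)
e=ctrl.read_state()["eef_pos"]
draw(a,"side",x0,y0,f,[e[0],e[1],-.155,e[2]-14.5],box(66,56,42),(0,0,255))
draw(a,"side",x0,y0,f,[627.5,268.6,-.155,3],[(p[0],p[1],10+p[2]) for p in box(82,72,14)],(0,255,0))
cv2.imwrite("pics/g2.png",a)
E
```

```text
clock: 10.3
eef_pos: [627.9, 270.4, 50.4]
tool_rot: [-3.141, -0.001, -0.155]
force: [0.4, -0.3, -2.8]
width: 54.6
gripper_force: 65.0
```

View pics/g2.png

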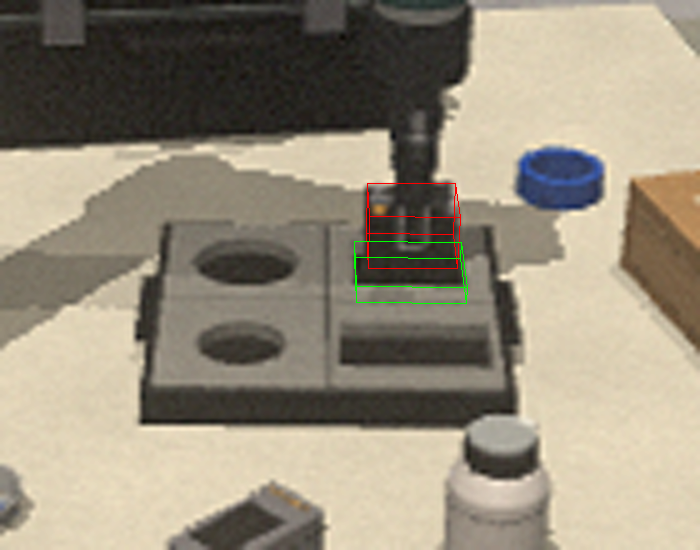

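```bash
echo '{"sx":[-0.2,0,0,0,0,0],"sy":[1.5,0,0,0,0,0],"sz":[6,6,5,2,0,0],"ax":[0,0,0,0,0,0],"ay":[0,0,0,0,0,0],"az":[0,0,0,0,0,0],"jaw":[0,0,0,0,0,0]}' | python3 nudge.py|sed -n 2,4p
echo '{"sx":[0,0,0,0],"sy":[0,0,0,0],"sz":[1,1,0,0],"ax":[0,0,0,0],"ay":[0,0,0,0],"az":[0,0,0,0],"jaw":[0,0,0,0]}' | python3 nudge.py|sed -n 2,4p
echo '{"sx":[0,0,0],"sy":[0,0,0],"sz":[1,0,0],"ax":[0,0,0],"ay":[0,0,0],"az":[0,0,0],"jaw":[0,0,0]}' | python3 nudge.py|sed -n 2,4p
```

```text
eef_pos: [626.9, 269.0, 30.8]
tool_rot: [3.142, -0.0, -0.155]
force: [-0.7, 0.4, -2.1]
eef_pos: [626.9, 269.0, 28.9]
tool_rot: [-3.142, -0.0, -0.155]
force: [1.3, -0.2, -4.0]
eef_pos: [626.9, 269.0, 28.9]
tool_rot: [-3.141, -0.0, -0.155]
force: [-3.1, 0.8, 5.9]
```

```bash
echo '{"sx":[0,0,0,0,0,0],"sy":[0,0,0,0,0,0],"sz":[0.4,0,0,0,0,0],"ax":[0,0,0,0,0,0],"ay":[0,0,0,0,0,0],"az":[0,0,0,0,0,0],"jaw":[0,0,75,75,75,75]}' | python3 nudge.py
echo '{"sx":[0,0,0,0,0,0,0,0],"sy":[0,0,0,0,0,0,0,0],"sz":[-8,-15,-30,-40,-40,-30,-6,0],"ax":[0,0,0,0,0,0,0,0],"ay":[0,0,0,0,0,0,0,0],"az":[0,0,0,0,0,0,0,0],"jaw":[78,78,78,78,78,78,78,78]}' | python3 nudge.py
python3 go.py 460 -72.5 100 0.687
```

```text
clock: 12.25
eef_pos: [626.9, 268.9, 27.2]
tool_rot: [3.142, -0.0, -0.155]
force: [0.3, 0.9, 0.2]
width: 75.3
gripper_force: 0.0
clock: 13.05
eef_pos: [627.6, 269.1, 198.8]
tool_rot: [-3.14, -0.003, -0.155]
force: [0.3, -0.3, -0.5]
width: 78.1
gripper_force: 0.0
t 13.1 pos [627.6 269.1 198.8] rot [-3.14e+00 -3.00e-03 -1.55e-01] q [-0.85  0.84  0.8   1.47 -0.64  1.11 -1.66]
shift(before turn) [-113.1  363.6   97.7] shift(after turn) [-346.2  157.7   98.8] turn [-0.001 -0.004 -0.842]
```

```bash
echo '{"sx":[-12.6,-12.6,-12.6,-12.6,-12.6,-12.6,-12.6,-12.6,-12.6],"sy":[40.4,40.4,40.4,40.4,40.4,40.4,40.4,40.4,40.4],"sz":[0,0,0,0,0,0,0,0,0],"ax":[0,0,0,0,0,0,0,0,0],"ay":[0,0,0,0,0,0,0,0,0],"az":[0,0,0,0,0,0,0,0,0],"jaw":[85,85,85,85,85,85,85,85,85]}' | python3 nudge.py >/dev/null
echo '{"sx":[0,0,0,0,0,0,0,0,0],"sy":[0,0,0,0,0,0,0,0,0],"sz":[15,15,15,15,15,15,0,0,0],"ax":[0,0,0,0,0,0,0,0,0],"ay":[0,0,0,0,0,0,0,0,0],"az":[-0.14,-0.14,-0.14,-0.14,-0.14,-0.142,0,0,0],"jaw":[85,85,85,85,85,85,85,85,85]}' | python3 nudge.py
python3 go.py 460 -72.5 14 0.687
```

```text
clock: 14.85
eef_pos: [458.6, -72.9, 106.7]
tool_rot: [3.141, 0.0, 0.684]
force: [0.7, 0.8, 0.4]
width: 85.2
gripper_force: 0.0
t 14.8 pos [458.6 -72.9 106.7] rot [3.141 0.    0.684] q [-0.18  0.62  0.4   2.14 -0.52  0.47 -0.26]
shift(before turn) [ 1.3  0.6 92.7] shift(after turn) [ 1.3  0.6 92.7] turn [ 0.     0.    -0.003]
```

```bash
echo '{"sx":[1.3,0,0,0,0,0,0],"sy":[0.6,0,0,0,0,0,0],"sz":[20,30,25,12,5.5,0,0],"ax":[0,0,0,0,0,0,0],"ay":[0,0,0,0,0,0,0],"az":[0,0,0,0,0,0,0],"jaw":[85,85,85,85,85,85,85]}' | python3 nudge.py
echo '{"sx":[0,0,0,0,0,0,0,0],"sy":[0,0,0,0,0,0,0,0],"sz":[0,0,0,0,0,0,0,0],"ax":[0,0,0,0,0,0,0,0],"ay":[0,0,0,0,0,0,0,0],"az":[0,0,0,0,0,0,0,0],"jaw":[0,0,0,0,0,0,0,0]}' | python3 nudge.py
python3 go.py 460 -72.5 14 0.687|head -1
```

```text
clock: 15.55
eef_pos: [460.4, -72.5, 14.5]
tool_rot: [3.141, -0.0, 0.686]
force: [0.0, 0.7, 0.1]
width: 84.9
gripper_force: 0.0
clock: 16.35
eef_pos: [461.0, -72.9, 14.9]
tool_rot: [3.139, -0.002, 0.686]
force: [0.1, -1.4, 6.8]
width: 45.7
gripper_force: 60.9
t 16.4 pos [461.  -72.9  14.9] rot [ 3.139e+00 -2.000e-03  6.860e-01] q [-0.05  0.78  0.22  2.18 -0.68  0.25 -0.11]
```

```bash
echo '{"sx":[0,0,0,0,0,0,0,0],"sy":[0,0,0,0,0,0,0,0],"sz":[-10,-25,-35,-35,-35,-30,-15,0],"ax":[0,0,0,0,0,0,0,0],"ay":[0,0,0,0,0,0,0,0],"az":[0,0,0,0,0,0,0,0],"jaw":[0,0,0,0,0,0,0,0]}' | python3 nudge.py|head -2
echo '{"sx":[0,0,0,0,0,0,0,0,0,0],"sy":[0,0,0,0,0,0,0,0,0,0],"sz":[0,0,0,0,0,0,0,0,0,0],"ax":[0,0,0,0,0,0,0,0,0,0],"ay":[0,0,0,0,0,0,0,0,0,0],"az":[0.06,0.12,0.12,0.12,0.12,0.12,0.12,0.06,0,0],"jaw":[0,0,0,0,0,0,0,0,0,0]}' | python3 nudge.py
python3 go.py 608.7 148 60 -0.155
```

```text
clock: 17.15
eef_pos: [460.5, -72.2, 200.8]
clock: 18.15
eef_pos: [459.1, -72.1, 198.1]
tool_rot: [3.141, 0.002, -0.152]
force: [0.9, 0.4, -3.8]
width: 45.3
gripper_force: 62.0
t 18.1 pos [459.1 -72.1 198.1] rot [ 3.141e+00  2.000e-03 -1.520e-01] q [-0.48  0.55  0.86  2.07 -0.6   0.79 -0.98]
shift(before turn) [ 115.  -240.2  137.8] shift(after turn) [ 113.9 -240.5  138.1] turn [0.    0.002 0.003]
```

```bash
echo '{"sx":[6,12,15,15,15,15,15,12,8,1.5,0,0],"sy":[-12.6,-25,-31.4,-31.4,-31.4,-31.4,-31.4,-25,-18,-3,0,0],"sz":[0,0,0,0,0,0,0,0,0,0,0,0],"ax":[0,0,0,0,0,0,0,0,0,0,0,0],"ay":[0,0,0,0,0,0,0,0,0,0,0,0],"az":[0,0,0,0,0,0,0,0,0,0,0,0],"jaw":[0,0,0,0,0,0,0,0,0,0,0,0]}' | python3 nudge.py|head -2
echo '{"sx":[0,0,0,0,0,0,0,0],"sy":[0,0,0,0,0,0,0,0],"sz":[20,35,40,30,18,0,0,0],"ax":[0,0,0,0,0,0,0,0],"ay":[0,0,0,0,0,0,0,0],"az":[0,0,0,0,0,0,0,0],"jaw":[0,0,0,0,0,0,0,0]}' | python3 nudge.py
python3 go.py 608.7 148 35 -0.155
python3 - <<'E'
from h import *
x0,y0,f=190,90,5
a=np.clip(cv2.resize(get_image("side")[90:200,190:330],None,fx=f,fy=f,interpolation=cv2.INTER_CUBIC)*1.5,0,255).astype(np.uint8)
e=ctrl.read_state()["eef_pos"]
draw(a,"side",x0,y0,f,[e[0],e[1],-.155,e[2]-14.5],box(90,46,44),(0,0,255))
draw(a,"side",x0,y0,f,[608.7,148,-.155,4],[(p[0],p[1],10+p[2]) for p in box(106,62,14)],(0,255,0))
draw(a,"side",x0,y0,f,[627.5,268.6,-.155,14],box(66,56,42),(255,100,0))
cv2.imwrite("pics/g3.png",a)
E
```

```text
clock: 19.35
eef_pos: [609.1, 146.8, 198.7]
clock: 20.15
eef_pos: [611.4, 147.6, 57.9]
tool_rot: [-3.141, -0.003, -0.154]
force: [0.1, 0.6, -4.2]
width: 45.0
gripper_force: 62.1
t 20.1 pos [611.4 147.6  57.9] rot [-3.141e+00 -3.000e-03 -1.540e-01] q [-0.68  0.94  0.7   1.72 -0.82  0.79 -1.3 ]
shift(before turn) [-2.8  0.  22.9] shift(after turn) [-2.7 -0.  22.9] turn [-0.001 -0.003  0.001]
```

View pics/g3.png

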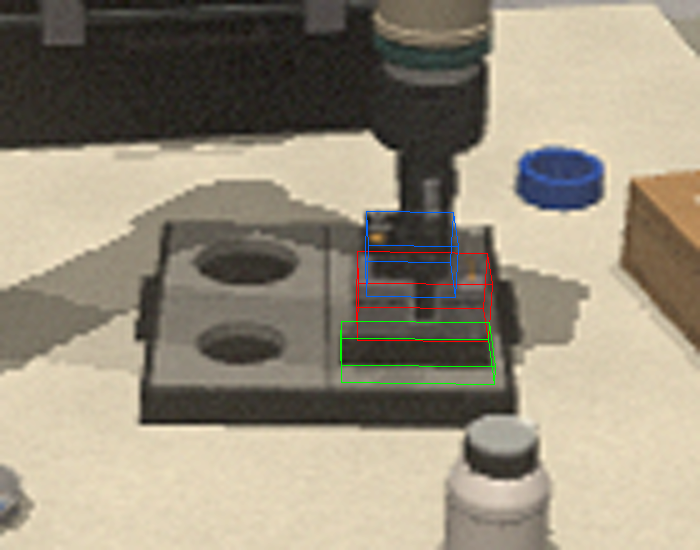

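```bash
echo '{"sx":[-2.8,0,0,0,0,0,0],"sy":[0,0,0,0,0,0,0],"sz":[0,8,8,7,2.5,0,0],"ax":[0,0,0,0,0,0,0],"ay":[0,0,0,0,0,0,0],"az":[0,0,0,0,0,0,0],"jaw":[0,0,0,0,0,0,0]}' | python3 nudge.py|sed -n 2,4p
echo '{"sx":[0,0,0,0,0],"sy":[0,0,0,0,0],"sz":[1,1,1,0,0],"ax":[0,0,0,0,0],"ay":[0,0,0,0,0],"az":[0,0,0,0,0],"jaw":[0,0,0,0,0]}' | python3 nudge.py|sed -n 2,4p
echo '{"sx":[0,0,0],"sy":[0,0,0],"sz":[0.7,0,0],"ax":[0,0,0],"ay":[0,0,0],"az":[0,0,0],"jaw":[0,0,0]}' | python3 nudge.py|sed -n 2,4p
```

```text
eef_pos: [607.2, 148.1, 30.3]
tool_rot: [3.141, -0.0, -0.153]
force: [1.1, -0.3, -3.8]
eef_pos: [607.3, 148.3, 29.0]
tool_rot: [-3.141, -0.001, -0.153]
force: [-2.9, 0.4, 7.7]
eef_pos: [607.3, 148.3, 29.0]
tool_rot: [-3.14, -0.001, -0.153]
force: [-4.5, -0.3, 12.2]
```

```bash
echo '{"sx":[0,0,0,0,0],"sy":[0,0,0,0,0],"sz":[0,0,0,0,0],"ax":[0,0,0,0,0],"ay":[0,0,0,0,0],"az":[0,0,0,0,0],"jaw":[68,68,68,68,68]}' | python3 nudge.py
echo '{"sx":[0,0,0,0,0,0,0,0],"sy":[0,0,0,0,0,0,0,0],"sz":[-8,-15,-30,-40,-40,-30,-8,0],"ax":[0,0,0,0,0,0,0,0],"ay":[0,0,0,0,0,0,0,0],"az":[0,0,0,0,0,0,0,0],"jaw":[70,70,70,70,70,70,85,85]}' | python3 nudge.py|head -2
python3 go.py 611.3 -84.2 31.5 -0.155
```

```text
clock: 22.2
eef_pos: [607.1, 148.3, 26.5]
tool_rot: [3.141, 0.0, -0.153]
force: [0.7, -0.4, -0.0]
width: 67.8
gripper_force: 0.0
clock: 23.0
eef_pos: [607.9, 148.4, 199.9]
t 23.0 pos [607.9 148.4 199.9] rot [-3.14e+00 -3.00e-03 -1.53e-01] q [-0.76  0.77  0.85  1.64 -0.66  1.03 -1.42]
shift(before turn) [ 38.4 229.6 168.2] shift(after turn) [ 39.3 229.2 168.4] turn [-0.002 -0.003  0.002]
```

```bash
echo '{"sx":[6.4,6.4,6.4,6.4,6.4,6.4,0,0,0,0,0,0],"sy":[38.3,38.3,38.3,38.3,38.3,38.1,0,0,0,0,0,0],"sz":[0,0,0,0,0,0,20,20,20,0,0,0],"ax":[0,0,0,0,0,0,0,0,0,0,0,0],"ay":[0,0,0,0,0,0,0,0,0,0,0,0],"az":[0,0,0,0,0,0,0,0,0,0,0,0],"jaw":[85,85,85,85,85,85,85,85,85,85,85,85]}' | python3 nudge.py|head -2
python3 go.py 611.3 -84.2 31.5 -0.155
```

```text
clock: 24.2
eef_pos: [610.3, -84.7, 138.3]
t 24.2 pos [610.3 -84.7 138.3] rot [ 3.141e+00 -1.000e-03 -1.530e-01] q [-0.34  0.82  0.76  1.72 -0.7   0.89 -1.01]
shift(before turn) [  0.9  -0.7 106.8] shift(after turn) [  0.9  -0.6 106.8] turn [ 0.    -0.001  0.002]
```

```bash
echo '{"sx":[1,0,0,0,0,0,0],"sy":[-0.7,0,0,0,0,0,0],"sz":[20,30,30,18,8.5,0,0],"ax":[0,0,0,0,0,0,0],"ay":[0,0,0,0,0,0,0],"az":[0,0,0,0,0,0,0],"jaw":[85,85,85,85,85,85,85]}' | python3 nudge.py
echo '{"sx":[0,0,0,0,0,0,0],"sy":[0,0,0,0,0,0,0],"sz":[0,0,0,0,0,0,0],"ax":[0,0,0,0,0,0,0],"ay":[0,0,0,0,0,0,0],"az":[0,0,0,0,0,0,0],"jaw":[0,0,0,0,0,0,0]}' | python3 nudge.py
```

```text
clock: 24.9
eef_pos: [611.9, -84.4, 32.4]
tool_rot: [3.141, -0.002, -0.153]
force: [-0.0, 0.2, 0.4]
width: 85.0
gripper_force: 0.0
clock: 25.6
eef_pos: [612.1, -84.1, 33.0]
tool_rot: [-3.141, -0.002, -0.153]
force: [-0.9, 0.4, 5.6]
width: 60.2
gripper_force: 64.7
```

```bash
echo '{"sx":[0,0,0,0,0,0,0,0,0,0],"sy":[0,0,0,0,0,0,0,0,0,0],"sz":[-8,-20,-30,-35,-35,-30,-20,-4,0,0],"ax":[0,0,0,0,0,0,0,0,0,0],"ay":[0,0,0,0,0,0,0,0,0,0],"az":[0,0,0,0,0,0,0,0,0,0],"jaw":[0,0,0,0,0,0,0,0,0,0]}' | python3 nudge.py
python3 go.py 506.9 287.4 80 -0.155
```

```text
clock: 26.6
eef_pos: [610.2, -83.3, 211.9]
tool_rot: [-3.141, 0.002, -0.153]
force: [-0.2, 0.1, -2.3]
width: 60.6
gripper_force: 65.3
t 26.6 pos [610.2 -83.3 211.9] rot [-3.141e+00  2.000e-03 -1.530e-01] q [-0.38  0.74  0.83  1.65 -0.61  1.03 -1.08]
shift(before turn) [-158.3 -350.5  132.5] shift(after turn) [-159.3 -350.3  131.9] turn [-0.     0.002  0.002]
```

```bash
echo '{"sx":[-6,-12.2,-15.2,-15.2,-15.2,-15.2,-15.2,-15.2,-15.2,-15.2,-12.2,-6.3],"sy":[-13.5,-27,-33.7,-33.7,-33.7,-33.7,-33.7,-33.7,-33.7,-33.7,-27,-13.4],"sz":[0,0,0,0,0,0,0,0,0,0,0,0],"ax":[0,0,0,0,0,0,0,0,0,0,0,0],"ay":[0,0,0,0,0,0,0,0,0,0,0,0],"az":[0,0,0,0,0,0,0,0,0,0,0,0],"jaw":[0,0,0,0,0,0,0,0,0,0,0,0]}' | python3 nudge.py|head -2
echo '{"sx":[0,0,0,0,0,0,0,0,0,0],"sy":[0,0,0,0,0,0,0,0,0,0],"sz":[0,0,20,35,35,25,12,0,0,0],"ax":[0,0,0,0,0,0,0,0,0,0],"ay":[0,0,0,0,0,0,0,0,0,0],"az":[0,0,0,0,0,0,0,0,0,0],"jaw":[0,0,0,0,0,0,0,0,0,0]}' | python3 nudge.py
python3 go.py 506.9 287.4 49 -0.155
python3 - <<'E'
from h import *
x0,y0,f=190,90,5
a=np.clip(cv2.resize(get_image("side")[90:200,190:330],None,fx=f,fy=f,interpolation=cv2.INTER_CUBIC)*1.5,0,255).astype(np.uint8)
e=ctrl.read_state()["eef_pos"]
for d,z in((62,0),(62,60),(45,100)): draw(a,"side",x0,y0,f,[e[0],e[1],0,e[2]-32.7],cyl(d,z),(0,0,255))
draw(a,"side",x0,y0,f,[506.9,287.4,-.155,4],cyl(78,24),(0,255,0))
draw(a,"side",x0,y0,f,[608.7,148,-.155,14],box(90,46,44),(255,100,0))
cv2.imwrite("pics/g4.png",a)
E
```

```text
clock: 27.8
eef_pos: [505.4, 290.9, 211.7]
clock: 28.8
eef_pos: [509.4, 286.6, 87.8]
tool_rot: [-3.14, -0.002, -0.154]
force: [0.6, -0.1, -1.2]
width: 60.4
gripper_force: 65.4
t 28.8 pos [509.4 286.6  87.8] rot [-3.14e+00 -2.00e-03 -1.54e-01] q [-1.    0.86  0.75  1.84 -0.83  0.78 -1.53]
shift(before turn) [-2.7 -0.4 38.8] shift(after turn) [-2.6 -0.4 38.8] turn [-0.001 -0.002  0.001]
```

View pics/g4.png

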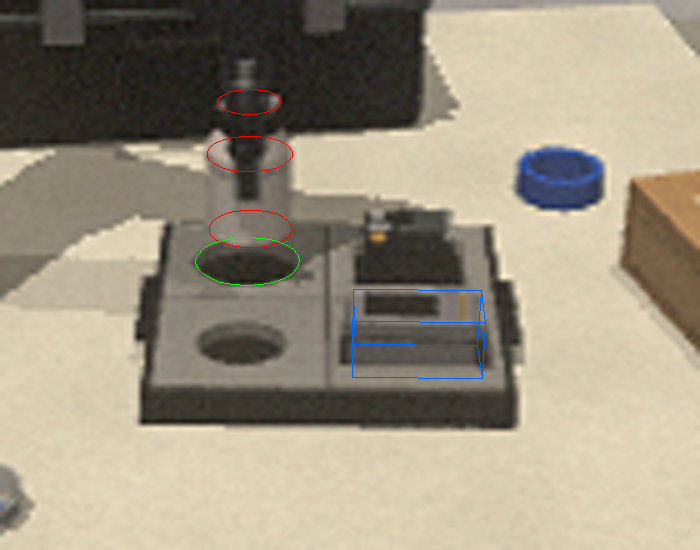

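```bash
echo '{"sx":[-2.5,0,0,0,0,0,0,0],"sy":[-0.3,0,0,0,0,0,0,0],"sz":[6,12,10,6,3,0,0,0],"ax":[0,0,0,0,0,0,0,0],"ay":[0,0,0,0,0,0,0,0],"az":[0,0,0,0,0,0,0,0],"jaw":[0,0,0,0,0,0,0,0]}' | python3 nudge.py|sed -n 2,4p
echo '{"sx":[0,0,0,0],"sy":[0,0,0,0],"sz":[1,1,0,0],"ax":[0,0,0,0],"ay":[0,0,0,0],"az":[0,0,0,0],"jaw":[0,0,0,0]}' | python3 nudge.py|sed -n 2,4p
echo '{"sx":[0,0,0],"sy":[0,0,0],"sz":[1,0,0],"ax":[0,0,0],"ay":[0,0,0],"az":[0,0,0],"jaw":[0,0,0]}' | python3 nudge.py|sed -n 2,4p
```

```text
eef_pos: [506.0, 287.4, 49.5]
tool_rot: [-3.141, -0.001, -0.153]
force: [0.6, 0.4, -1.8]
eef_pos: [505.7, 287.4, 47.2]
tool_rot: [-3.142, 0.0, -0.153]
force: [-1.0, 0.1, -1.9]
eef_pos: [505.7, 287.4, 47.0]
tool_rot: [-3.141, 0.0, -0.153]
force: [-1.3, -0.4, 6.1]
```

Seated at the expected height. I'll release the bottle and go for the jar.

```bash
echo '{"sx":[0,0,0,0,0,0],"sy":[0,0,0,0,0,0],"sz":[0.4,0,0,0,0,0],"ax":[0,0,0,0,0,0],"ay":[0,0,0,0,0,0],"az":[0,0,0,0,0,0],"jaw":[0,0,82,82,82,82]}' | python3 nudge.py
echo '{"sx":[0,0,0,0,0,0,0,0],"sy":[0,0,0,0,0,0,0,0],"sz":[-8,-20,-35,-40,-40,-20,0,0],"ax":[0,0,0,0,0,0,0,0],"ay":[0,0,0,0,0,0,0,0],"az":[0,0,0,0,0,0,0,0],"jaw":[84,84,84,84,84,84,84,84]}' | python3 nudge.py|head -2
python3 go.py 423.8 -330 90 0.4
```

```text
clock: 30.95
eef_pos: [505.7, 287.4, 45.7]
tool_rot: [3.142, 0.0, -0.153]
force: [0.5, 0.1, -0.3]
width: 81.9
gripper_force: 0.0
clock: 31.75
eef_pos: [505.4, 287.5, 209.0]
t 31.8 pos [505.4 287.5 209. ] rot [-3.141  0.    -0.153] q [-1.09  0.72  0.9   1.75 -0.66  1.   -1.66]
shift(before turn) [ 13.5 622.8 118.5] shift(after turn) [-315.6  537.   119. ] turn [-0.001 -0.    -0.553]
```

```bash
echo '{"sx":[1,1,1,1,1,1,1,1,1,1,1,1],"sy":[44.5,44.5,44.5,44.5,44.5,44.5,44.5,44.5,44.5,44.5,44.5,44.5],"sz":[0,0,0,0,0,0,0,0,0,0,0,0],"ax":[0,0,0,0,0,0,0,0,0,0,0,0],"ay":[0,0,0,0,0,0,0,0,0,0,0,0],"az":[0,0,0,0,0,0,0,0,0,0,0,0],"jaw":[85,85,85,85,85,85,85,85,85,85,85,85]}' | python3 nudge.py|head -2
echo '{"sx":[1,1,0,0,0,0,0,0,0,0],"sy":[44.5,44.5,0,0,0,0,0,0,0,0],"sz":[0,0,0,30,40,40,10,0,0,0],"ax":[0,0,0,0,0,0,0,0,0,0],"ay":[0,0,0,0,0,0,0,0,0,0],"az":[0,0,0,0,0,0,0,0,0,0],"jaw":[85,85,85,85,85,85,85,85,85,85]}' | python3 nudge.py|head -2
python3 go.py 423.8 -330 14 -0.155
```

```text
clock: 32.95
eef_pos: [434.8, -243.2, 207.5]
clock: 33.95
eef_pos: [425.3, -331.3, 90.4]
t 34.0 pos [ 425.3 -331.3   90.4] rot [ 3.14e+00 -2.00e-03 -1.53e-01] q [ 0.21  0.77  0.63  1.96 -0.75  0.65 -0.39]
shift(before turn) [-1.9 -1.2 76.4] shift(after turn) [-1.7 -1.  76.4] turn [ 0.002 -0.002  0.002]
```

```bash
echo '{"sx":[-1.8,0,0,0,0,0,0],"sy":[-1.1,0,0,0,0,0,0],"sz":[15,25,20,11,5.5,0,0],"ax":[0,0,0,0,0,0,0],"ay":[0,0,0,0,0,0,0],"az":[0,0,0,0,0,0,0],"jaw":[85,85,85,85,85,85,85]}' | python3 nudge.py
echo '{"sx":[0,0,0,0,0,0,0,0],"sy":[0,0,0,0,0,0,0,0],"sz":[0,0,0,0,0,0,0,0],"ax":[0,0,0,0,0,0,0,0],"ay":[0,0,0,0,0,0,0,0],"az":[0,0,0,0,0,0,0,0],"jaw":[0,0,0,0,0,0,0,0]}' | python3 nudge.py
echo '{"sx":[0,0,0,0,0,0,0,0,0,0],"sy":[0,0,0,0,0,0,0,0,0,0],"sz":[-8,-20,-30,-35,-35,-30,-20,-7,0,0],"ax":[0,0,0,0,0,0,0,0,0,0],"ay":[0,0,0,0,0,0,0,0,0,0],"az":[0,0,0,0,0,0,0,0,0,0],"jaw":[0,0,0,0,0,0,0,0,0,0]}' | python3 nudge.py
python3 go.py 488.1 166.8 60 -0.155
```

```text
clock: 34.65
eef_pos: [423.3, -329.7, 13.2]
tool_rot: [3.141, -0.001, -0.153]
force: [0.0, 0.0, 0.1]
width: 84.9
gripper_force: 0.0
clock: 35.45
eef_pos: [423.1, -329.5, 13.0]
tool_rot: [3.141, -0.001, -0.153]
force: [0.4, -0.1, 5.0]
width: 44.7
gripper_force: 60.9
clock: 36.45
eef_pos: [422.4, -328.4, 196.4]
tool_rot: [-3.14, 0.001, -0.153]
force: [0.1, -0.2, -0.6]
width: 45.3
gripper_force: 61.3
t 36.5 pos [ 422.4 -328.4  196.4] rot [-3.14e+00  1.00e-03 -1.53e-01] q [ 0.11  0.63  0.79  1.89 -0.58  0.87 -0.53]
shift(before turn) [ -10.4 -499.2  137. ] shift(after turn) [ -11.6 -499.4  136.4] turn [-0.001  0.001  0.002]
```

```bash
echo '{"sx":[-0.3,-0.7,-0.8,-0.8,-0.8,-0.8,-0.8,-0.8,-0.8,-0.8,-0.8,-0.8],"sy":[-15,-30,-36,-36,-36,-36,-36,-36,-36,-36,-36,-36],"sz":[0,0,0,0,0,0,0,0,0,0,0,0],"ax":[0,0,0,0,0,0,0,0,0,0,0,0],"ay":[0,0,0,0,0,0,0,0,0,0,0,0],"az":[0,0,0,0,0,0,0,0,0,0,0,0],"jaw":[0,0,0,0,0,0,0,0,0,0,0,0]}' | python3 nudge.py|head -2
echo '{"sx":[-0.8,-0.8,-0.4,-0.2,0,0,0,0,0,0,0,0],"sy":[-36,-34,-17,-7,0,0,0,0,0,0,0,0],"sz":[0,0,0,0,20,35,40,30,12,0,0,0],"ax":[0,0,0,0,0,0,0,0,0,0,0,0],"ay":[0,0,0,0,0,0,0,0,0,0,0,0],"az":[0,0,0,0,0,0,0,0,0,0,0,0],"jaw":[0,0,0,0,0,0,0,0,0,0,0,0]}' | python3 nudge.py
python3 go.py 488.1 166.8 30 -0.155
python3 - <<'E'
from h import *
x0,y0,f=190,90,5
a=np.clip(cv2.resize(get_image("side")[90:200,190:330],None,fx=f,fy=f,interpolation=cv2.INTER_CUBIC)*1.5,0,255).astype(np.uint8)
e=ctrl.read_state()["eef_pos"]
for d,z in((46,0),(47,56)): draw(a,"side",x0,y0,f,[e[0],e[1],0,e[2]-13],cyl(d,z),(0,0,255))
draw(a,"side",x0,y0,f,[488.1,166.8,-.155,4],cyl(62,24),(0,255,0))
cv2.imwrite("pics/g5.png",a)
E
```

```text
clock: 37.65
eef_pos: [474.9, 73.9, 196.1]
clock: 38.85
eef_pos: [489.0, 165.6, 61.6]
tool_rot: [-3.141, -0.002, -0.154]
force: [0.5, 0.4, -1.6]
width: 45.1
gripper_force: 61.4
t 38.9 pos [489.  165.6  61.6] rot [-3.141e+00 -2.000e-03 -1.540e-01] q [-0.8   0.82  0.66  2.04 -0.91  0.6  -1.22]
shift(before turn) [-1.1 -1.  31.6] shift(after turn) [-1.1 -1.  31.6] turn [-0.001 -0.002  0.001]
```

View pics/g5.png

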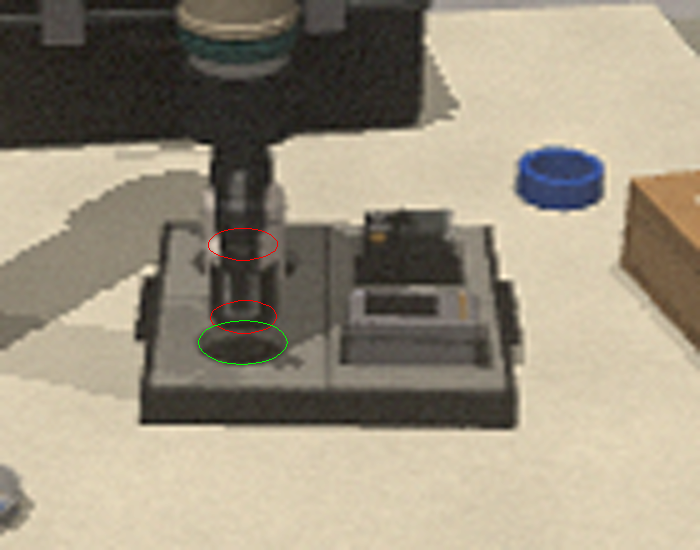

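```bash
echo '{"sx":[-1.1,0,0,0,0,0,0,0],"sy":[-1,0,0,0,0,0,0,0],"sz":[6,10,9,4,2,0,0,0],"ax":[0,0,0,0,0,0,0,0],"ay":[0,0,0,0,0,0,0,0],"az":[0,0,0,0,0,0,0,0],"jaw":[0,0,0,0,0,0,0,0]}' | python3 nudge.py|sed -n 2,4p
echo '{"sx":[0,0,0,0],"sy":[0,0,0,0],"sz":[1,1,0,0],"ax":[0,0,0,0],"ay":[0,0,0,0],"az":[0,0,0,0],"jaw":[0,0,0,0]}' | python3 nudge.py|sed -n 2,4p
echo '{"sx":[0,0,0],"sy":[0,0,0],"sz":[0.7,0,0],"ax":[0,0,0],"ay":[0,0,0],"az":[0,0,0],"jaw":[0,0,0]}' | python3 nudge.py|sed -n 2,4p
```

```text
eef_pos: [487.2, 166.9, 29.5]
tool_rot: [-3.141, -0.0, -0.153]
force: [-0.4, 0.6, -0.6]
eef_pos: [487.0, 166.9, 27.3]
tool_rot: [-3.142, 0.0, -0.153]
force: [-0.3, -0.3, -1.3]
eef_pos: [487.1, 166.9, 27.0]
tool_rot: [-3.141, -0.0, -0.153]
force: [-2.1, 1.0, 6.4]
```

```bash
echo '{"sx":[0,0,0,0,0,0],"sy":[0,0,0,0,0,0],"sz":[0.3,0,0,0,0,0],"ax":[0,0,0,0,0,0],"ay":[0,0,0,0,0,0],"az":[0,0,0,0,0,0],"jaw":[0,0,70,70,70,70]}' | python3 nudge.py
echo '{"sx":[0,0,0,0,0,0,0,0,0,0,0,0],"sy":[0,0,0,0,0,0,45,45,45,45,45,0],"sz":[-8,-20,-35,-40,-40,-40,0,0,0,0,0,0],"ax":[0,0,0,0,0,0,0,0,0,0,0,0],"ay":[0,0,0,0,0,0,0,0,0,0,0,0],"az":[0,0,0,0,0,0,0,0,0,0,0,0],"jaw":[72,72,72,72,72,72,72,72,72,72,72,72]}' | python3 nudge.py
python3 - <<'E'
from cell import ctrl, get_image, calibration
import cv2,numpy as np
s=get_image("side")[95:330,150:340];t=get_image("top")[135:255,110:250]
s=cv2.resize(s,(420,520),interpolation=cv2.INTER_CUBIC);t=cv2.resize(t,(380,326),interpolation=cv2.INTER_CUBIC)
o=np.zeros((520,800,3));o[:,:420]=s;o[:326,420:]=t
cv2.imwrite("pics/f.png",np.clip(o*1.6,0,255).astype(np.uint8))
E
```

```text
clock: 41.0
eef_pos: [487.0, 166.9, 26.2]
tool_rot: [3.141, 0.0, -0.153]
force: [-0.5, 0.0, 0.1]
width: 70.1
gripper_force: 0.0
clock: 42.2
eef_pos: [451.4, -62.4, 210.8]
tool_rot: [3.139, -0.003, -0.165]
force: [0.5, 0.6, 0.4]
width: 72.0
gripper_force: 0.0
```

View pics/f.png

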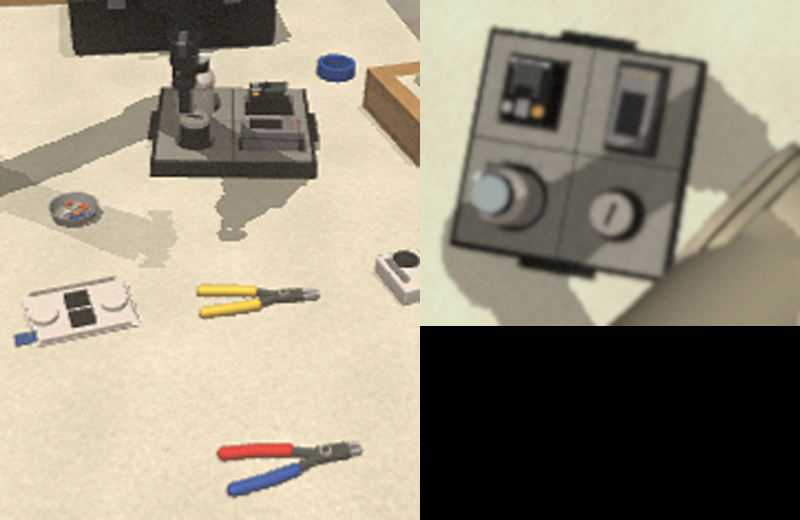

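All four items sit in their pockets: cleaver (535,90), battery (638,110), bottle (505,195) and jar (613,213) in the top inset. The pliers have not moved.

```bash
echo '{"sx":[0,0,0],"sy":[0,0,0],"sz":[0,0,0],"ax":[0,0,0],"ay":[0,0,0],"az":[0,0,0],"jaw":[72,72,72]}' | python3 nudge.py|head -2; python3 -c "
from cell import ctrl, get_image, calibration
print(ctrl.finish_job())"
```

```text
clock: 42.6
eef_pos: [452.8, -54.1, 209.1]
the job is handed in; nothing more can be done
None
```

The cleaver, battery, bottle and jar are each upright and down on the floor of their own pockets, both pairs of pliers lie where they were, and the job was handed in at about 43 s; no verdict was returned.

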